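Take the filter out of the desk air cleaner and hold it over the box lid

TASK

Switch the desk air cleaner off by turning its fan knob anticlockwise right to the stop, and only then lift the flap on its top right up and leave it standing open. Draw the hidden filter plate out of its slot by the pull tab and finish while still holding it: upright and still, centred over the upturned cardboard box lid, with its underside at least 10 cm above the desk. Do not let go of it, and leave the other things on the desk where they are.

Things in the scene. Friction and masses are not known exactly. Their poses are not given: they have to be found in the camera images.
- cleaner: the desktop air cleaner: a white plastic box with grey louvres, 200 (its x) x 280 (its y) x 120 mm high, fast on the desk. Origin: centre of its underside; +x points away from the robot at yaw 0. On its flat top: the flap, closed over x -70..70, y -130..30 mm, and the fan knob at x 0, y +85 mm
- slot (a point): middle of the filter slot's mouth, on the cleaner at x 0, y -50, z 70 mm. It lies in the floor of the recess under the flap; the recess is 130 mm (cleaner x) by 150 mm (y), centred here, 50 mm deep below the housing top. The slot is 18 mm (x) by 106 mm (y), its floor 10 mm above the desk
- fan_knob (a joint): angle of the fan knob: 0 is off, at its end stop; grows to 2.4 rad as it is turned clockwise seen from above, so anticlockwise turns it off. At 0 the white line on top of its bar is on the end towards the cleaner's -x (front). Light friction, about 0.03 Nm; it stays where left
- fan_knob_grip (a point): point on the fan knob's vertical axis, 157 mm above the desk and 7 mm below the knob's top: the height to grip its upright bar (42 mm long, 14 mm thick; its lowest 8 mm are a disc of 44 mm, on a round base 6 mm high, 68 mm wide). At joint value 0 the bar lies along the cleaner's x; the point turns with the knob, its x along the bar
- flap (a joint): angle of the flap: 0 closed, grows as its front edge is lifted, 1.57 upright, 1.9 fully open (end stop, leaning away from the recess). Its friction hinge (about 0.09 Nm, some 1 N at the fin) holds it wherever it is left
- flap_hinge (a point): middle of the flap's hinge line, which runs along the cleaner's y at the flap's far (+x) edge, at the height of the housing top (120 mm). The flap is a white plate, 140 mm from hinge to front edge, 160 mm along the hinge, 4 mm thick, 70 g. The point turns with the flap
- flap_fin (a point): middle of the upright pinch fin on the flap: 120 mm from the hinge line towards the front edge, 17 mm above the flap's underside. The fin is 12 mm thick along the hinge line (cleaner y), 26 mm long in x, and stands 25 mm above the flap's upper face, so it points away from the robot when the flap is upright. The point turns with the flap
- filter: the filter plate, hidden upright in the slot: white pleats in a grey frame, 12 (its x) x 100 (y) x 72 mm high, plus a pull tab 12 x 30 x 30 mm high on the middle of its top edge; about 90 g. Origin: centre of its underside, 10 mm above the desk in the slot; axes parallel to the cleaner's there. Pulls straight up freely, 3 mm play each side
- filter_tab (a point): middle of the filter's pull tab, 88 mm above the filter's underside and 14 mm below the tab's top: where to grip. In the recess about 59 mm are free on either side of the tab in x and 60 mm in y
- box_lid: an upturned cardboard box lid lying fast on the desk as a catch tray: 220 mm (its x) by 260 mm (its y), 25 mm high, 4 mm walls. Origin: centre of its underside
- tape_roll: bystander, to be left alone: a paper masking-tape roll lying flat, 90 mm across, 24 mm high; origin: centre of its underside
- mug: bystander, to be left alone: a white mug, 80 mm across, 90 mm high; origin: centre of its underside
- pen_pot: bystander, to be left alone: a dark pot of pens, 72 mm across, 155 mm high over the pens; origin: centre of its underside
- sharpener: bystander, to be left alone: a grey crank pencil sharpener, 115 x 50 x 87 mm; origin: centre of its underside
- stapler: bystander, to be left alone: a black stapler, 150 x 36 x 55 mm; origin: centre of its underside
- mouse: bystander, to be left alone: a black computer mouse, 105 x 60 x 33 mm; origin: centre of its underside
- flask: bystander, to be left alone: a white drinking flask, 66 mm across, 210 mm high; origin: centre of its underside

How it is judged (in metres and radians):
On the way, in this order (a step that is already met when the one before it is completed fails the run):
1. the fan knob is at its off stop (value of joint fan_knob below 0.1 rad), for 0.2 s.
2. the flap stands open (value of joint flap above 1.3 rad and value of joint fan_knob below 0.15 rad), for 0.2 s.
3. the filter is right out of the cleaner, in the fingers (z of filter in the frame of cleaner above 0.122 m and contact force between filter and the fingers above 0.5 N), for 0.1 s.
At the end, for the whole second after the job is handed in: The fan knob is off (within 0.15 rad of its stop) and the flap stands open (more than 1.2 rad). The filter is held by the fingers alone, at rest, upright within 0.3 rad, its underside more than 90 mm above the desk and its centre within 60 mm of the box lid's centre, seen from above (value of joint fan_knob below 0.15 rad and value of joint flap above 1.2 rad and height (world z) of filter above 0.09 m and horizontal distance between filter and box_lid below 0.06 m and angle between filter's own z axis and vertical below 0.3 rad and linear speed of filter below 0.03 m/s and angular speed of filter below 0.3 rad/s and contact force between filter and the fingers above 0.5 N and contact force between filter and box_lid below 0.1 N and contact force between filter and cleaner below 0.1 N); the arm keeps its last pose, push and grip.
It fails at once if the flap is lifted while the fan still runs (value of joint flap above 0.5 rad and value of joint fan_knob above 0.25 rad).
It fails at once if a bystander is pushed more than 30 mm or knocked over (distance of any of tape_roll, mug, pen_pot, sharpener, stapler, mouse, flask from where it was at the start of the episode above 0.03 m or angle between any of tape_roll, mug, pen_pot, sharpener, stapler, mouse, flask's own z axis and vertical above 0.5 rad).
It also fails if it takes over 72 s, if anything falls off the work surface, if the arm or the gripper's body presses on something with over 40 N, if the wrist force passes 120 N, or if a joint passes its speed limit or range.

ROBOT

A 7-joint arm with a two-finger parallel gripper is mounted at the origin on the work surface. World frame = base frame: x ahead of the robot, y to its left, z up, the work surface at z = 0. Lengths are in mm, angles in rad, forces in N, time in s.
With the tool pointing down it reaches from about 425 to 875 mm from the base axis. Payload 8.4 kg.
Tool frame: the origin (TCP) lies between the finger pads; the fingertips stand 22 mm ahead of it and the grasp point (between the pads) lies 3 mm ahead of it; z points along the fingers, y is the direction in which the jaws open and shut (so a half turn about z gives the same grasp; the last joint's range is limited). The gripper opens to 87 mm and grips with 3 to 60 N. Pads are 19 mm wide; open, the fingers measure 117 mm over their backs; the gripper's body (75 mm by 190 mm) begins 51 mm behind the grasp point.
Start: joints at [-1.239, 0.333, 0.04, 1.465, -0.013, 1.343, -0.059], TCP at [271.436, 590.582, 244.546] pointing down, gripper open.
Joint ranges: [-2.58, 2.58], [-0.38, 2.09], [-1.3, 1.39], [0.25, 2.4], [-1.5, 4.64], [0.08, 2.09], [-2.65, 2.65]. Speed limits (rad/s): [2.22, 2.22, 2.79, 2.79, 3.14, 3.14, 3.14].

INTERFACE

Orientations are given as a unit quaternion [w, x, y, z].
In Python, from station import manip gives the robot as it stands. The module is installed in compiled form; this text tells all that it offers.
- The arm moves only by the tool carry_out, never from a script. Its argument "commands" is a list of rows, each a list of 2 entries, a list of its own where there are three numbers: the shift along the tool's x, y, z in cm, then the turn about the tool's z in rad. A call has exactly 8 rows; each row shifts and turns the commanded pose from where the row before left it, along the tool's axes as they then stand; what a row does not reach is not made up. A row lasts 1/12 s, in which the tool goes at most 41.7 mm and 7.16 degrees, less where a joint would pass 70% of its speed; a pose out of reach is approached as far as the arm can. A call is refused whole if a number of a shift passes 4.17 or a number of a turn 0.125, either way. A call with a gripper value outside its range is refused whole. "gripper" is the opening, from 0 (shut) to 1 (fully open), set as the call begins (left out, the last holds). The fingers move at their own pace and stop on an object; "newtons" is the grip in N (left out, the last holds). Time passes only in rows, so rows that do not move let the fingers close, or fill a call up. It gives the time, the measured TCP pose, the force and the opening at its end, in the units of the state.
- manip.sense(): the state, without advancing time (a new reading comes with each control period).
- manip.camera(name): name is "scene" or "top"; returns the picture (420x560x3 uint8, red, green, blue); there is no depth.
- manip.calibration(name): a dict with "K" (3x3 intrinsics, pixels), "pose" (4x4, takes a point from camera to world coordinates). Camera axes: x right, y up, looking along -z (the intrinsics and any distortion apply to the point x, -y, -z); pixel columns grow to the right and rows downward; lengths in mm; the calibration is good to about 2 mm. A picture is of the moment at which its call begins. calibration takes no time and is no camera call.
- manip.finish_job(): hands the job in, once; it reports no verdict.
The state is a dict: "time": time; "joint_positions": joint angles; "dq": joint speeds; "joint_efforts": joint torques, N m; "position": TCP position; "tcp_rot": TCP orientation; "wrist_force": force on the tool from outside, world axes, zero at the start; "ft_torque": the same for the moment, N m; "opening": opening from 0.0 (shut) to 1.0 (fully open).
Only numpy, scipy, OpenCV 4.12 (cv2) and the standard library are available. Lean on these libraries where they do the work, as an engineer would, in place of code of your own. Each camera call takes 0.05 s, during which the arm holds its last target.

## Working session

There is one attempt and no reset: what is moved stays moved. The work goes in short steps, Python scripts to look and compute and a tool call to move; the robot and the scene stay as the last step left them, time stands still between calls to the robot, and variables do not carry over. Pictures are saved under pics/ and viewed, and the job is handed in when it is done.

Besides the shell and the picture viewer there is one more tool, called by a JSON object that holds its "api" and its "payload". carry_out: Moves the arm, as the interface text tells. Its arguments: {"type":"object","properties":{"commands":{"type":"array"},"gripper":{"type":"number"},"newtons":{"type":"number"}},"required":["commands"]}

```bash
mkdir -p pics; python3 - <<'E'
from station import manip
import cv2,numpy as np
print(manip.sense())
for n in("scene","top"):
    cv2.imwrite(f"pics/{n}0.png",manip.camera(n)[:,:,::-1]);print(manip.calibration(n))
E
```

```text
{'time': 0.0, 'joint_positions': array([-1.23921691,  0.33393773,  0.03991411,  1.46627184, -0.01340206,
        1.34331107, -0.05855011]), 'dq': array([-0.00054189,  0.00019772,  0.00086203,  0.00063057,  0.00066671,
        0.00098396, -0.00075006]), 'joint_efforts': array([-1.17240441e-03, -6.56336617e+01,  1.33433897e+00, -4.03832173e+01,
       -6.00115838e-02,  4.42205323e-02,  1.32757095e-04]), 'position': array([271.29021257, 590.19634025, 243.64219343]), 'tcp_rot': array([-1.16136147e-04,  2.13779806e-01,  9.76881520e-01, -8.22651473e-04]), 'wrist_force': array([ 1.04004793,  0.90169836, -0.06552507]), 'ft_torque': array([-0.02620924,  0.01944247,  0.00147599]), 'opening': 0.9976888247072161}
{'K': array([[428.37013185,   0.        , 281.21288062],
       [  0.        , 428.37013185, 200.75977678],
       [  0.        ,   0.        ,   1.        ]]), 'pose': array([[ 6.40694466e-01, -4.66112917e-01,  6.10122406e-01,
         1.45098534e+03],
       [ 7.67779629e-01,  3.83764741e-01, -5.13068285e-01,
        -7.04495565e+02],
       [ 5.00428805e-03,  7.97159565e-01,  6.03747948e-01,
         9.42008505e+02],
       [ 0.00000000e+00,  0.00000000e+00,  0.00000000e+00,
         1.00000000e+00]])}
{'K': array([[516.01344842,   0.        , 279.29213448],
       [  0.        , 516.01344842, 210.25358061],
       [  0.        ,   0.        ,   1.        ]]), 'pose': array([[-1.26855783e-05,  9.80726799e-01, -1.95384096e-01,
         3.18957976e+02],
       [-9.99885644e-01, -2.96718799e-03, -1.48288254e-02,
        -1.81552074e+01],
       [-1.51227678e-02,  1.95361565e-01,  9.80614685e-01,
         1.58625621e+03],
       [ 0.00000000e+00,  0.00000000e+00,  0.00000000e+00,
         1.00000000e+00]])}
```

View pics/scene0.png

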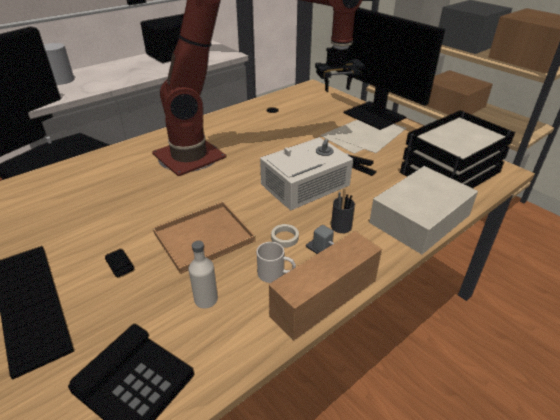

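View pics/top0.png

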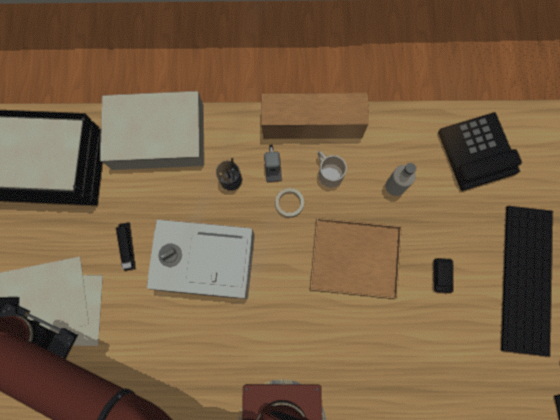

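```bash
cat > h.py <<'E'
import numpy as np,cv2
from station import manip
def ray(n,uv):
    c=manip.calibration(n);K=c["K"];P=c["pose"]
    d=np.linalg.inv(K)@np.array([uv[0],uv[1],1.]);d=P[:3,:3]@(d*[1,-1,-1]);return P[:3,3],d
def onz(n,uv,z):
    o,d=ray(n,uv);return o+d*(z-o[2])/d[2]
def proj(n,p):
    c=manip.calibration(n);P=c["pose"];q=P[:3,:3].T@(np.array(p,float)-P[:3,3]);q=q*[1,-1,-1];q=c["K"]@q;return q[:2]/q[2]
E
python3 - <<'E'
import cv2
a=cv2.imread("pics/top0.png")
cv2.imwrite("pics/top0c.png",cv2.resize(a[210:310,140:265],None,fx=6,fy=6,interpolation=cv2.INTER_CUBIC))
a=cv2.imread("pics/scene0.png")
cv2.imwrite("pics/sc0c.png",cv2.resize(a[130:210,250:365],None,fx=6,fy=6,interpolation=cv2.INTER_CUBIC))
E
```

```text
(no output)
```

View pics/top0c.png

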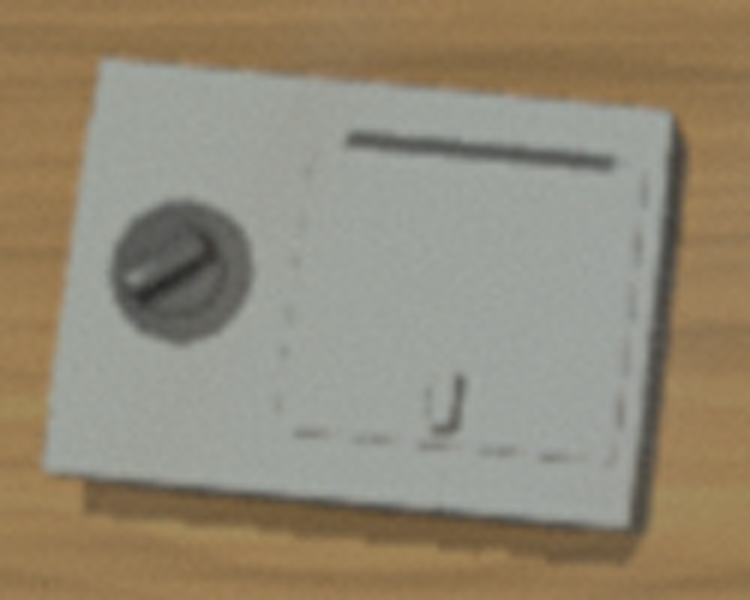

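View pics/sc0c.png

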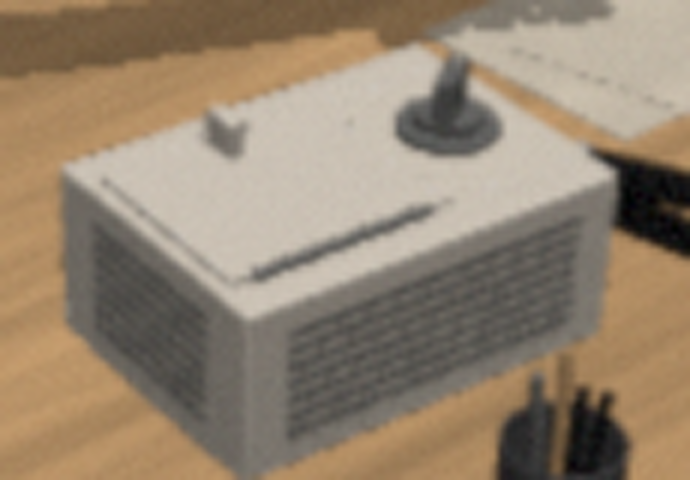

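```bash
cat > m.py <<'E'
from h import *
a=cv2.imread("pics/top0.png")
f=lambda p:((np.array(p)+.5)/6-.5+[140,210])
C=[onz("top",f(p),120)[:2] for p in [(100,60),(672,112),(632,528),(45,470)]]
print(np.round(C,1),[np.linalg.norm(C[i]-C[(i+1)%4]) for i in range(4)])
# mask fit
hsv=cv2.cvtColor(a,cv2.COLOR_BGR2HSV)
m=((hsv[...,1]<60)&(hsv[...,2]>115)).astype(np.uint8);m[:200]=0;m[320:]=0;m[:,:140]=0;m[:,270:]=0
cs=max(cv2.findContours(m,0,1)[0],key=cv2.contourArea)
W=np.array([onz("top",p[0],120)[:2] for p in cs],np.float32)
r=cv2.minAreaRect(W);print(r)
cen=np.mean(C,0);ya=(C[0]-C[1]+C[3]-C[2]);yaw=np.arctan2(-ya[0],ya[1]);print(cen,yaw)
R=np.array([[np.cos(yaw),-np.sin(yaw)],[np.sin(yaw),np.cos(yaw)]])
for n,p,z,fp in [("knob",(0,85),130,(181,272)),("knobtop",(0,85),164,None),("fin",(-50,-50),140,None),("fintop",(-50,-50),149,None),("hinge",(70,-50),120,None),("slot",(0,-50),98,None)]:
    w=cen+R@np.array(p,float);print(n,w,(proj("top",[*w,z])-[140,210]+.5)*6-.5,(proj("scene",[*w,z])-[250,130]+.5)*6-.5)
A=onz("top",f((128,279)),164)[:2];B=onz("top",f((207,238)),164)[:2]
print(A,B,np.linalg.norm(A-B)); d=A-B; d=R.T@d; print("knob angle",np.arctan2(d[1],-d[0]))
# lid: brown
E
python3 m.py
python3 - <<'E'
import cv2
a=cv2.imread("pics/top0.png")
cv2.imwrite("pics/lid0c.png",cv2.resize(a[205:310,300:415],None,fx=5,fy=5,interpolation=cv2.INTER_CUBIC))
E
```

```text
[[584.6 360.6]
 [558.5  83.8]
 [361.5 100.5]
 [388.6 377.4]] [np.float64(278.0216207573597), np.float64(197.66253322691372), np.float64(278.2721102803289), np.float64(196.7445623961887)]
((474.04815673828125, 231.88641357421875), (280.6584777832031, 200.33644104003906), 84.61978149414062)
[473.31011945 230.59540715] -0.09572965776180166
knob [481.43471788 315.20622738] [180.2282335  270.65403028] [442.25142773 113.26909917]
knobtop [481.43471788 315.20622738] [163.78874621 262.49731764] [445.79839048  65.23763553]
fin [418.75987317 185.60351197] [447.43343333 402.15541643] [219.30623637 126.95750438]
fintop [418.75987317 185.60351197] [444.73035479 400.80760481] [219.48270199 114.13485827]
hinge [538.21044291 174.13349066] [483.26667368 154.27127358] [336.1821718  243.56812895]
slot [468.5309439  180.82433643] [471.99032961 304.26850442] [265.4984547  221.73273558]
[473.81743763 331.46786573] [492.77521982 295.61904487] 40.55287243515099
knob angle 0.9886252160868992
```

View pics/lid0c.png

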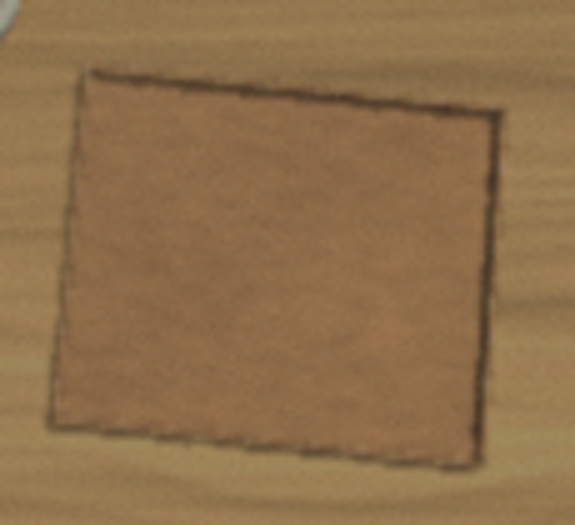

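```bash
cat >> h.py <<'E'
from scipy.spatial.transform import Rotation as Ro
CEN=np.array([473.7,231.2]);YAW=-.0945
def loc(x,y,z): 
    c,s=np.cos(YAW),np.sin(YAW);return np.array([CEN[0]+c*x-s*y,CEN[1]+s*x+c*y,z])
def go(target,jaw=None):
    s=manip.sense();q=s["tcp_rot"];R=Ro.from_quat([q[1],q[2],q[3],q[0]]).as_matrix()
    d=R.T@(np.array(target)-s["position"])/10
    yd=np.arctan2(R[1,1],R[0,1]);out=""
    if jaw is not None:
        t=yd-jaw;t=(t+np.pi/2)%np.pi-np.pi/2;out=" turn %.3f"%t
    print("t%.2f"%s["time"],"pos",s["position"].round(1),"target",np.round(target,1),"tilt",R[2].round(3),"jaw %.3f"%yd,"shift cm",d.round(2),out,"F",s["wrist_force"].round(1),"op %.3f"%s["opening"])
E
python3 - <<'E'
from h import *
L=[onz("top",(np.array(p)+.5)/5-.5+[300,205],25)[:2] for p in [(83,72),(500,110),(482,465),(50,428)]]
print(np.round(L,1),[np.linalg.norm(L[i]-L[i-1]) for i in range(4)],np.mean(L,0))
go([*loc(0,85,0)[:2],244],np.radians(28))
E
```

```text
[[ 602.3 -107.9]
 [ 578.  -362.1]
 [ 364.  -341.8]
 [ 386.   -85.2]] [np.float64(217.50033752422473), np.float64(255.37817218466373), np.float64(214.92370386090067), np.float64(257.5072069989432)] [ 482.58148431 -224.25420977]
t0.10 pos [271.3 590.3 243.8] target [481.7 315.8 244. ] tilt [-0.    -0.001 -1.   ] jaw 1.140 shift cm [-30.58 -16.15   0.  ]  turn 0.651 F [ 0.1 -0.6  0.8] op 1.000
```

{"api": "carry_out", "payload": {"commands": [[[-1.9, -1.0, 0], 0], [[-1.9, -1.0, 0], 0], [[-1.9, -1.0, 0], 0], [[-1.9, -1.0, 0], 0], [[-1.9, -1.0, 0], 0], [[-1.9, -1.0, 0], 0], [[-1.9, -1.0, 0], 0], [[-1.9, -1.0, 0], 0]], "gripper": 1}}

```text
time: 0.77
position: [376.6, 453.3, 244.2]
tcp_rot: [-0.0, 0.214, 0.977, -0.0]
wrist_force: [-0.2, 0.0, 0.4]
opening: 0.999
```

{"api": "carry_out", "payload": {"commands": [[[-1.9, -1.0, 0], 0], [[-1.9, -1.0, 0], 0], [[-1.9, -1.0, 0], 0], [[-1.9, -1.0, 0], 0], [[-1.9, -1.0, 0], 0], [[-1.9, -1.0, 0], 0], [[-1.9, -1.0, 0], 0], [[0, 0, 0], 0]]}}

```text
time: 1.43
position: [470.7, 330.6, 244.4]
tcp_rot: [0.001, 0.217, 0.976, -0.001]
wrist_force: [0.4, -1.0, -0.1]
opening: 1.002
```

```bash
python3 - <<'E'
from h import *
go([*loc(0,85,0)[:2],244],np.radians(28))
E
```

```text
t1.43 pos [470.7 330.6 244.4] target [481.7 315.8 244. ] tilt [-0.002 -0.002 -1.   ] jaw 1.134 shift cm [-1.62 -0.87  0.04]  turn 0.645 F [ 0.4 -1.  -0.1] op 1.002
```

{"api": "carry_out", "payload": {"commands": [[[-1.6, -0.9, 0], 0], [[0, 0, 0], 0.108], [[0, 0, 0], 0.108], [[0, 0, 0], 0.108], [[0, 0, 0], 0.108], [[0, 0, 0], 0.108], [[0, 0, 0], 0.108], [[0, 0, 0], 0]]}}

```text
time: 2.1
position: [478.2, 320.6, 244.2]
tcp_rot: [-0.0, 0.516, 0.857, -0.0]
wrist_force: [0.5, -0.5, 0.0]
opening: 1.0
```

```bash
python3 - <<'E'
from h import *
go([*loc(0,85,0)[:2],161],np.radians(28))
E
```

```text
t2.10 pos [478.2 320.6 244.2] target [481.7 315.8 161. ] tilt [-0.    -0.001 -1.   ] jaw 0.487 shift cm [-0.59  0.1   8.32]  turn -0.002 F [ 0.5 -0.5  0. ] op 1.000
```

{"api": "carry_out", "payload": {"commands": [[[-0.2, 0, 0.5], 0], [[-0.2, 0.1, 1.0], 0], [[-0.2, 0, 1.4], 0], [[0, 0, 1.6], 0], [[0, 0, 1.5], 0], [[0, 0, 1.3], 0], [[0, 0, 0.9], 0], [[0, 0, 0], 0]]}}

```text
time: 2.77
position: [481.2, 314.6, 159.8]
tcp_rot: [-0.001, 0.513, 0.858, -0.002]
wrist_force: [0.2, 0.5, 0.4]
opening: 0.998
```

```bash
python3 - <<'E'
from h import *
go([*loc(0,85,0)[:2],161],np.radians(28))
a=manip.camera("top");b=manip.camera("scene")
cv2.imwrite("pics/k1.png",np.hstack([cv2.resize(a[210:310,140:240],None,fx=4,fy=4),cv2.resize(b[90:190,290:390],None,fx=4,fy=4)])[:,:,::-1])
E
```

```text
t2.77 pos [481.2 314.6 159.8] target [481.7 315.8 161. ] tilt [-0.001 -0.004 -1.   ] jaw 0.494 shift cm [ 0.08  0.11 -0.12]  turn 0.005 F [0.2 0.5 0.4] op 0.998
```

View pics/k1.png

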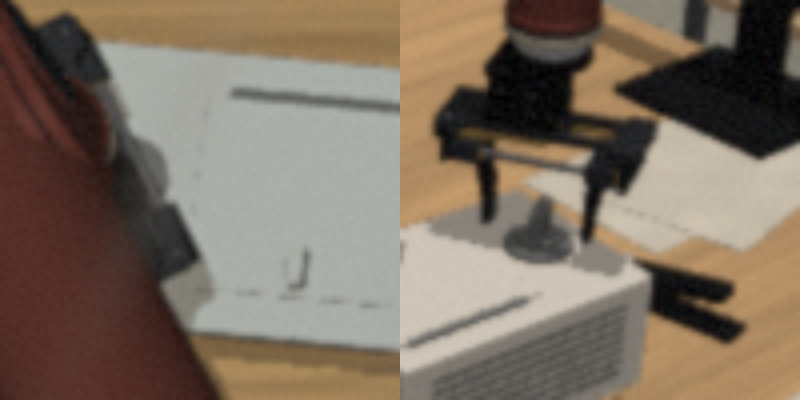

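The fingers straddle the knob bar on both sides (scene half, bar about (545,215), fingers about (487,190) and (590,205)). I'll close on it.

{"api": "carry_out", "payload": {"commands": [[[0.1, 0, 0], 0], [[0, 0, 0], 0], [[0, 0, 0], 0], [[0, 0, 0], 0], [[0, 0, 0], 0], [[0, 0, 0], 0], [[0, 0, 0], 0], [[0, 0, 0], 0]], "gripper": 0, "newtons": 20}}

```text
time: 3.53
position: [481.8, 316.5, 162.6]
tcp_rot: [0.0, 0.514, 0.858, 0.0]
wrist_force: [-0.0, 0.8, 0.2]
opening: 0.476
```

{"api": "carry_out", "payload": {"commands": [[[0, 0, 0], -0.06], [[0, 0, 0], -0.1], [[0, 0, 0], -0.1], [[0, 0, 0], -0.1], [[0, 0, 0], -0.1], [[0, 0, 0], -0.1], [[0, 0, 0], -0.1], [[0, 0, 0], -0.1]]}}

```text
time: 4.2
position: [482.0, 317.5, 162.8]
tcp_rot: [0.0, 0.156, 0.988, 0.001]
wrist_force: [0.9, 3.6, -0.9]
opening: 0.162
```

{"api": "carry_out", "payload": {"commands": [[[0, 0, 0], -0.06], [[0, 0, 0], -0.06], [[0, 0, 0], -0.06], [[0, 0, 0], -0.06], [[0, 0, 0], -0.03], [[0, 0, 0], 0], [[0, 0, 0], 0], [[0, 0, 0], 0]]}}

```text
time: 4.87
position: [481.9, 317.3, 162.8]
tcp_rot: [0.0, 0.025, 1.0, 0.001]
wrist_force: [0.7, 4.9, -0.8]
opening: 0.164
```

```bash
python3 - <<'E'
from h import *
go([*loc(0,85,0)[:2],161],np.pi/2+YAW);print(manip.sense()["ft_torque"])
E
```

```text
t4.87 pos [481.9 317.3 162.8] target [481.7 315.8 161. ] tilt [-0.001  0.001 -1.   ] jaw 1.521 shift cm [ 0.01 -0.15  0.18]  turn 0.045 F [ 0.7  4.9 -0.8] op 0.164
[ 1.21860787 -0.30188663 -0.41335468]
```

{"api": "carry_out", "payload": {"commands": [[[0, 0, 0], 0.02], [[0, 0, 0], 0], [[0, 0, 0], 0], [[0, 0, 0], 0], [[0, 0, 0], 0], [[0, 0, 0], 0], [[0, 0, 0], 0], [[0, 0, 0], 0]], "gripper": 0.6}}

```text
time: 5.53
position: [481.8, 316.4, 162.5]
tcp_rot: [-0.0, 0.034, 0.999, -0.0]
wrist_force: [0.1, 0.1, 0.4]
opening: 0.587
```

{"api": "carry_out", "payload": {"commands": [[[0, 0, -0.5], 0], [[0, 0, -1.0], 0], [[0, 0, -1.0], 0], [[0, 0, -1.0], 0], [[0, 0, -1.0], 0], [[0, 0, -0.5], 0], [[0, 0, 0], 0], [[0, 0, 0], 0]]}}

```text
time: 6.2
position: [481.8, 316.6, 212.9]
tcp_rot: [0.0, 0.034, 0.999, 0.0]
wrist_force: [0.0, 0.4, -0.5]
opening: 0.6
```

```bash
python3 - <<'E'
from h import *
go(loc(-50,-50,215),np.pi/2+YAW)
a=manip.camera("top");b=manip.camera("scene")
cv2.imwrite("pics/k2.png",np.hstack([cv2.resize(a[210:310,140:240],None,fx=4,fy=4),cv2.resize(b[90:190,290:390],None,fx=4,fy=4)])[:,:,::-1])
E
```

```text
t6.20 pos [481.8 316.6 212.9] target [419.2 186.1 215. ] tilt [-0.  0. -1.] jaw 1.502 shift cm [  5.35 -13.44  -0.22]  turn 0.026 F [ 0.   0.4 -0.5] op 0.600
```

View pics/k2.png

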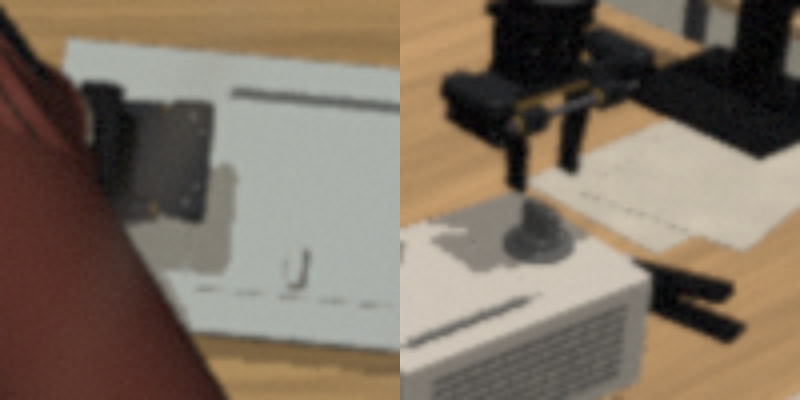

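{"api": "carry_out", "payload": {"commands": [[[0.4, -0.8, 0], 0], [[0.8, -1.8, 0], 0.013], [[0.9, -2.2, 0], 0.013], [[0.9, -2.4, 0], 0], [[0.9, -2.4, 0], 0], [[0.8, -2.0, 0], 0], [[0.5, -1.3, 0], 0], [[0.2, -0.5, 0], 0]]}}

```text
time: 6.97
position: [415.4, 185.6, 212.4]
tcp_rot: [-0.0, 0.048, 0.999, -0.0]
wrist_force: [0.7, 0.7, 0.6]
opening: 0.599
```

```bash
python3 - <<'E'
from h import *
go(loc(-50,-50,149),np.pi/2+YAW)
a=manip.camera("top");b=manip.camera("scene")
cv2.imwrite("pics/k3.png",np.hstack([cv2.resize(a[210:310,140:240],None,fx=4,fy=4),cv2.resize(b[100:200,270:370],None,fx=4,fy=4)])[:,:,::-1])
E
```

```text
t6.97 pos [415.4 185.6 212.4] target [419.2 186.1 149. ] tilt [ 0. -0. -1.] jaw 1.474 shift cm [-0.38  0.09  6.34]  turn -0.002 F [0.7 0.7 0.6] op 0.599
```

View pics/k3.png

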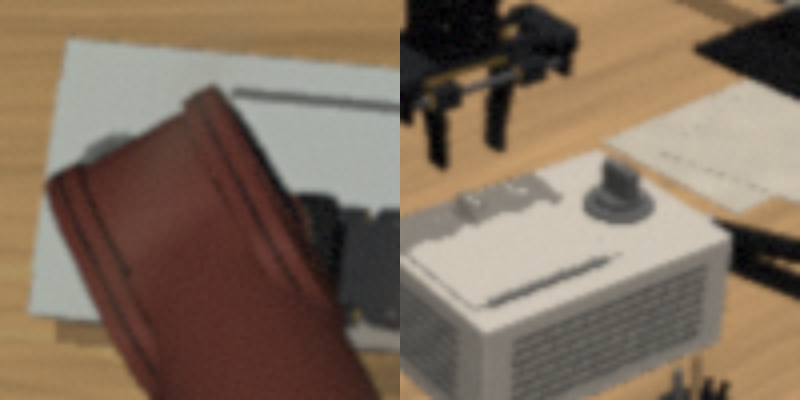

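{"api": "carry_out", "payload": {"commands": [[[-0.2, 0.05, 0.5], 0], [[-0.2, 0.05, 1.0], 0], [[0, 0, 1.2], 0], [[0, 0, 1.2], 0], [[0, 0, 1.1], 0], [[0, 0, 0.8], 0], [[0, 0, 0.4], 0], [[0, 0, 0.1], 0]]}}

```text
time: 7.73
position: [420.0, 188.3, 148.5]
tcp_rot: [-0.001, 0.047, 0.999, -0.001]
wrist_force: [-0.1, 0.7, -0.3]
opening: 0.599
```

{"api": "carry_out", "payload": {"commands": [[[0, 0, 0], 0], [[0, 0, 0], 0], [[0, 0, 0], 0], [[0, 0, 0], 0], [[0, 0, 0], 0], [[0, 0, 0], 0], [[0, 0, 0], 0], [[0, 0, 0], 0]], "gripper": 0, "newtons": 12}}

```text
time: 8.4
position: [420.3, 187.8, 149.6]
tcp_rot: [-0.0, 0.048, 0.999, -0.0]
wrist_force: [-0.2, -2.9, 0.5]
opening: 0.132
```

```bash
python3 - <<'E'
from h import *
go(loc(-50,-50,149),np.pi/2+YAW)
a=manip.camera("top");b=manip.camera("scene")
cv2.imwrite("pics/k4.png",np.hstack([cv2.resize(a[210:310,140:240],None,fx=4,fy=4),cv2.resize(b[100:200,250:350],None,fx=4,fy=4)])[:,:,::-1])
E
```

```text
t8.40 pos [420.3 187.8 149.6] target [419.2 186.1 149. ] tilt [ 0.    -0.001 -1.   ] jaw 1.476 shift cm [ 0.09 -0.18  0.06]  turn -0.001 F [-0.2 -2.9  0.5] op 0.132
```

View pics/k4.png

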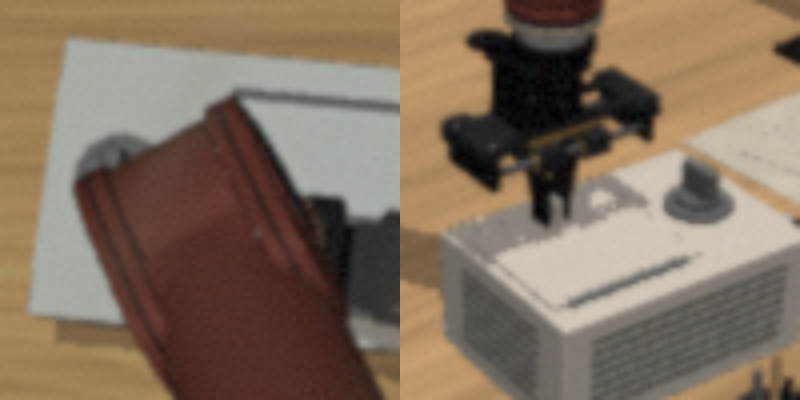

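```bash
python3 - <<'E'
import numpy as np
T=np.array([0,.25,.5,.75,1,1.25,1.5,1.75]);A=[1,2,3,4,4,4,5,6];B=[9.5,10,11,11,10,8,6,4]
th=np.linspace(0,1.75,25);a=np.interp(th,T,A);b=np.interp(th,T,B)
c,s=np.cos(th),np.sin(th)
print("clear",((a-9.5)*s+(b-19)*c+13).round(1))
x=-120*c+17*s+a;z=120*s+17*c+b+3
print(np.c_[-np.diff(x)/10,-np.diff(z)/10].round(2).tolist(),x[[8,16,24]],z[[8,16,24]]+120)
E
```

```text
clear [ 3.5  3.1  2.7  2.5  2.4  2.5  2.7  2.9  2.9  3.1  3.3  3.3  3.3  3.4
  3.5  3.6  3.9  4.2  5.   5.9  6.9  8.1  9.4 10.8 12.2]
[[-0.18, -0.88], [-0.25, -0.87], [-0.31, -0.85], [-0.37, -0.84], [-0.43, -0.82], [-0.48, -0.79], [-0.54, -0.75], [-0.59, -0.68], [-0.64, -0.64], [-0.68, -0.59], [-0.7, -0.52], [-0.73, -0.46], [-0.77, -0.41], [-0.8, -0.34], [-0.82, -0.26], [-0.84, -0.2], [-0.86, -0.14], [-0.9, -0.08], [-0.91, -0.01], [-0.91, 0.05], [-0.91, 0.12], [-0.9, 0.18], [-0.89, 0.24], [-0.88, 0.31]] [-87.45866322 -27.55567693  44.11728777] [214.28582292 248.68478173 242.04813068]
```

{"api": "carry_out", "payload": {"commands": [[[-0.18, 0, -0.88], 0], [[-0.25, 0, -0.87], 0], [[-0.31, 0, -0.85], 0], [[-0.37, 0, -0.84], 0], [[-0.43, 0, -0.82], 0], [[-0.48, 0, -0.79], 0], [[-0.54, 0, -0.75], 0], [[-0.59, 0, -0.68], 0]]}}

```text
time: 9.17
position: [452.2, 184.8, 215.2]
tcp_rot: [-0.0, 0.048, 0.999, -0.0]
wrist_force: [0.1, -5.1, -3.4]
opening: 0.132
```

```bash
python3 - <<'E'
from h import *
go(loc(70-87.5,-50,214.3),np.pi/2+YAW)
b=manip.camera("scene");a=manip.camera("top")
cv2.imwrite("pics/k5.png",np.hstack([cv2.resize(a[210:310,140:240],None,fx=4,fy=4),cv2.resize(b[100:200,250:350],None,fx=4,fy=4)])[:,:,::-1])
E
```

```text
t9.17 pos [452.2 184.8 215.2] target [451.6 183.1 214.3] tilt [ 0.    -0.001 -1.   ] jaw 1.476 shift cm [ 0.05 -0.18  0.09]  turn -0.001 F [ 0.1 -5.1 -3.4] op 0.132
```

View pics/k5.png

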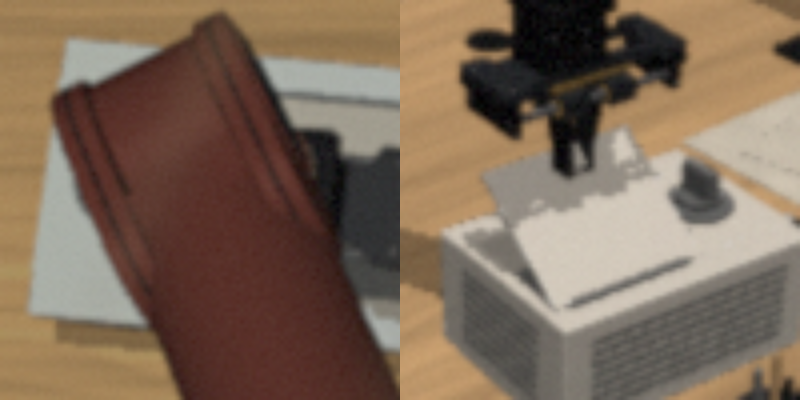

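{"api": "carry_out", "payload": {"commands": [[[-0.64, -0.1, -0.64], 0], [[-0.68, 0, -0.59], 0], [[-0.7, 0, -0.52], 0], [[-0.73, 0, -0.46], 0], [[-0.77, 0, -0.41], 0], [[-0.8, 0, -0.34], 0], [[-0.82, 0, -0.26], 0], [[-0.84, 0, -0.2], 0]]}}

```text
time: 9.93
position: [512.1, 178.9, 249.4]
tcp_rot: [0.0, 0.047, 0.999, 0.0]
wrist_force: [-2.5, 0.5, 2.9]
opening: 0.139
```

{"api": "carry_out", "payload": {"commands": [[[-0.86, 0, -0.14], 0], [[-0.9, 0, -0.08], 0], [[-0.91, 0, -0.01], 0], [[-0.91, 0, 0.05], 0], [[-0.91, 0, 0.12], 0], [[-0.9, 0, 0.18], 0], [[-0.89, 0, 0.24], 0], [[-0.88, 0, 0.31], 0]]}}

```text
time: 10.6
position: [584.1, 172.0, 242.4]
tcp_rot: [0.001, 0.047, 0.999, 0.0]
wrist_force: [-0.5, 0.3, 4.3]
opening: 0.136
```

```bash
python3 - <<'E'
from h import *
go(loc(70+44.1,-50,242),np.pi/2+YAW)
b=manip.camera("scene");a=manip.camera("top")
cv2.imwrite("pics/k6.png",np.hstack([cv2.resize(a[190:310,140:260],None,fx=3.3,fy=3.3),cv2.resize(b[80:200,250:370],None,fx=3.3,fy=3.3)])[:,:,::-1])
E
```

```text
t10.60 pos [584.1 172.  242.4] target [582.6 170.7 242. ] tilt [-0.002  0.001 -1.   ] jaw 1.476 shift cm [ 0.14 -0.14  0.04]  turn -0.000 F [-0.5  0.3  4.3] op 0.136
```

View pics/k6.png

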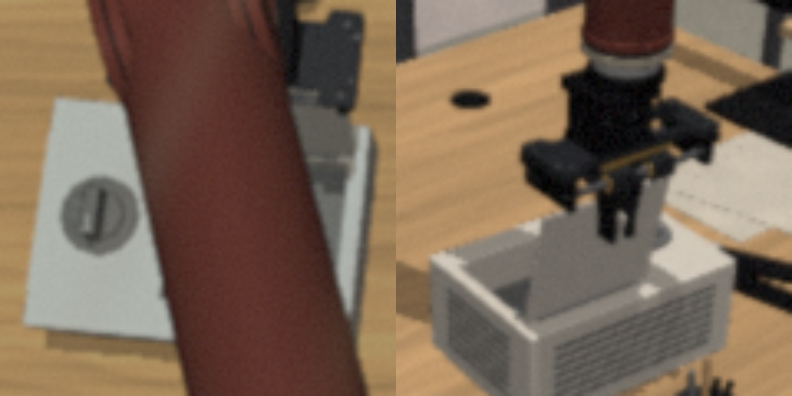

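{"api": "carry_out", "payload": {"commands": [[[0, 0, 0], 0], [[0, 0, 0], 0], [[0, 0, 0], 0], [[0, 0, 0], 0], [[0, 0, 0], 0], [[0, 0, 0], 0], [[0, 0, 0], 0], [[0, 0, 0], 0]], "gripper": 0.6}}

```text
time: 11.37
position: [582.3, 171.9, 241.8]
tcp_rot: [-0.0, 0.047, 0.999, -0.0]
wrist_force: [0.1, -0.6, -0.4]
opening: 0.582
```

{"api": "carry_out", "payload": {"commands": [[[0, 0, -0.5], 0], [[0, 0, -1.0], 0], [[0, 0, -1.5], 0], [[0, 0, -1.5], 0], [[0, 0, -1.5], 0], [[0, 0, -1.0], 0], [[0, 0, -0.4], 0], [[0, 0, 0], 0]]}}

```text
time: 12.03
position: [582.8, 172.0, 317.2]
tcp_rot: [0.001, 0.047, 0.999, 0.0]
wrist_force: [0.5, -1.0, -0.3]
opening: 0.6
```

{"api": "carry_out", "payload": {"commands": [[[0.6, 0, 0], 0], [[1.4, 0, 0], 0], [[2.0, 0, 0], 0], [[2.3, 0, 0], 0], [[2.1, 0, 0], 0], [[1.6, 0, 0], 0], [[0.9, 0, 0], 0], [[0.3, 0, 0], 0]]}}

```text
time: 12.7
position: [469.4, 182.7, 315.5]
tcp_rot: [-0.0, 0.047, 0.999, 0.0]
wrist_force: [-0.3, 0.3, -0.3]
opening: 0.601
```

```bash
python3 - <<'E'
from h import *
go(loc(0,-50,107),np.pi/2+YAW)
b=manip.camera("scene");a=manip.camera("top")
cv2.imwrite("pics/k7.png",np.hstack([cv2.resize(a[190:310,140:260],None,fx=3.3,fy=3.3),cv2.resize(b[80:200,250:370],None,fx=3.3,fy=3.3)])[:,:,::-1])
E
```

```text
t12.70 pos [469.4 182.7 315.5] target [469.  181.4 107. ] tilt [ 0.001 -0.    -1.   ] jaw 1.477 shift cm [ 1.000e-02 -1.400e-01  2.085e+01]  turn 0.001 F [-0.3  0.3 -0.3] op 0.601
```

View pics/k7.png

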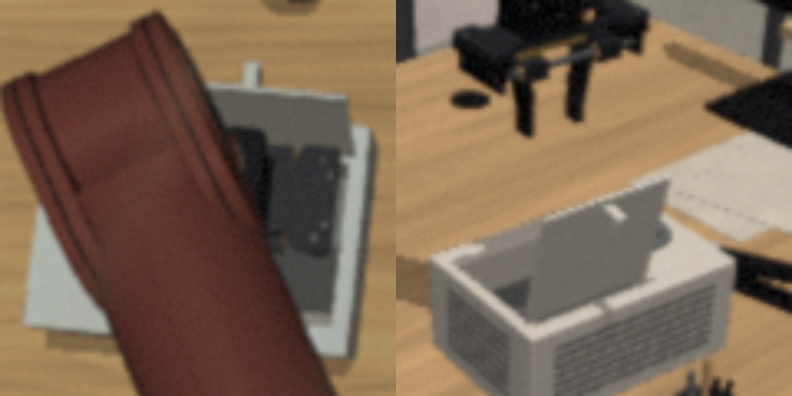

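{"api": "carry_out", "payload": {"commands": [[[0, -0.1, 0.6], 0], [[0, 0, 1.2], 0], [[0, 0, 1.8], 0], [[0, 0, 2.0], 0], [[0, 0, 2.0], 0], [[0, 0, 2.0], 0], [[0, 0, 1.8], 0], [[0, 0, 1.5], 0]], "gripper": 0.8}}

```text
time: 13.47
position: [470.5, 180.6, 183.9]
tcp_rot: [-0.001, 0.048, 0.999, -0.001]
wrist_force: [-0.1, 0.7, 0.1]
opening: 0.797
```

{"api": "carry_out", "payload": {"commands": [[[0, 0, 1.4], 0], [[0, 0, 1.3], 0], [[0, 0, 1.2], 0], [[0, 0, 1.1], 0], [[0, 0, 1.0], 0], [[0, 0, 0.8], 0], [[0, 0, 0.6], 0], [[0, 0, 0.2], 0]]}}

```text
time: 14.13
position: [470.5, 181.2, 109.8]
tcp_rot: [-0.0, 0.047, 0.999, -0.0]
wrist_force: [-0.6, -0.7, 0.3]
opening: 0.803
```

```bash
python3 - <<'E'
from h import *
go(loc(0,-50,107),np.pi/2+YAW)
b=manip.camera("scene");a=manip.camera("top")
cv2.imwrite("pics/k8.png",np.hstack([cv2.resize(a[190:310,140:260],None,fx=3.3,fy=3.3),cv2.resize(b[80:200,250:370],None,fx=3.3,fy=3.3)])[:,:,::-1])
E
```

```text
t14.13 pos [470.5 181.2 109.8] target [469.  181.4 107. ] tilt [ 0.001 -0.001 -1.   ] jaw 1.476 shift cm [0.15 0.   0.28]  turn -0.000 F [-0.6 -0.7  0.3] op 0.803
```

View pics/k8.png

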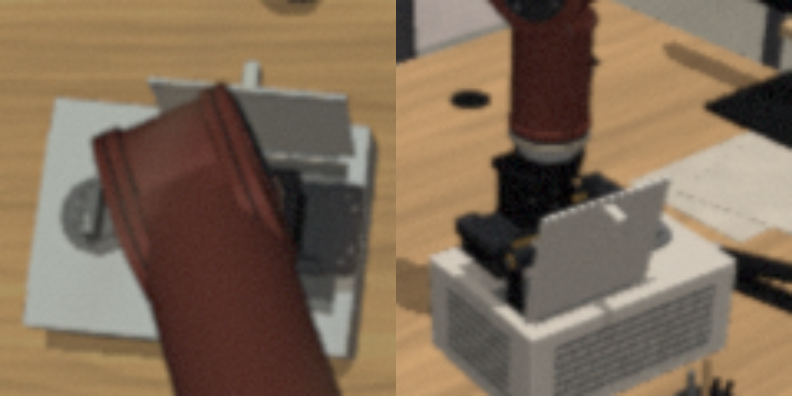

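{"api": "carry_out", "payload": {"commands": [[[0.1, 0, 0.1], 0], [[0, 0, 0.1], 0], [[0, 0, 0], 0], [[0, 0, 0], 0], [[0, 0, 0], 0], [[0, 0, 0], 0], [[0, 0, 0], 0], [[0, 0, 0], 0]], "gripper": 0, "newtons": 25}}

```text
time: 14.9
position: [469.8, 181.7, 108.9]
tcp_rot: [0.0, 0.047, 0.999, 0.0]
wrist_force: [-0.5, -0.2, -1.3]
opening: 0.345
```

{"api": "carry_out", "payload": {"commands": [[[0, 0, 0], 0], [[0, 0, 0], 0], [[0, 0, 0], 0], [[0, 0, 0], 0], [[0, 0, 0], 0], [[0, 0, 0], 0], [[0, 0, 0], 0], [[0, 0, 0], 0]]}}

```text
time: 15.57
position: [469.8, 181.5, 108.9]
tcp_rot: [-0.0, 0.047, 0.999, -0.0]
wrist_force: [0.0, 0.4, -0.5]
opening: 0.345
```

{"api": "carry_out", "payload": {"commands": [[[0, 0, -0.3], 0], [[0, 0, -0.5], 0], [[0, 0, -0.7], 0], [[0, 0, -0.7], 0], [[0, 0, -0.7], 0], [[0, 0, -0.5], 0], [[0, 0, -0.3], 0], [[0, 0, 0], 0]]}}

```text
time: 16.23
position: [470.2, 181.8, 146.8]
tcp_rot: [0.001, 0.047, 0.999, 0.0]
wrist_force: [0.4, 0.6, -1.1]
opening: 0.344
```

```bash
python3 - <<'E'
from h import *
go(loc(0,-50,290),np.pi/2+YAW)
E
```

```text
t16.23 pos [470.2 181.8 146.8] target [469.  181.4 290. ] tilt [-0.001  0.001 -1.   ] jaw 1.476 shift cm [  0.1   -0.04 -14.32]  turn -0.000 F [ 0.4  0.6 -1.1] op 0.344
```

Opening 0.345 is 30 mm, which matches the tab width, and the lift is free. Continuing up.

{"api": "carry_out", "payload": {"commands": [[[0, 0, -0.5], 0], [[0, 0, -0.9], 0], [[0, 0, -1.1], 0], [[0, 0, -1.2], 0], [[0, 0, -1.2], 0], [[0, 0, -1.2], 0], [[0, 0, -1.2], 0], [[0, 0, -1.2], 0]]}}

```text
time: 16.9
position: [469.9, 181.5, 232.5]
tcp_rot: [0.0, 0.047, 0.999, 0.0]
wrist_force: [-0.9, -0.2, -1.8]
opening: 0.345
```

{"api": "carry_out", "payload": {"commands": [[[0, 0, -1.2], 0], [[0, 0, -1.2], 0], [[0, 0, -1.2], 0], [[0, 0, -1.1], 0], [[0, 0, -0.8], 0], [[0, 0, -0.4], 0], [[0, 0, 0], 0], [[0, 0, 0], 0]]}}

```text
time: 17.57
position: [469.7, 181.6, 289.6]
tcp_rot: [-0.0, 0.047, 0.999, -0.0]
wrist_force: [-0.4, 1.0, -1.0]
opening: 0.344
```

```bash
python3 - <<'E'
from h import *
go([482.6,-224.3,290],np.pi/2+YAW)
b=manip.camera("scene");a=manip.camera("top")
cv2.imwrite("pics/k9.png",np.hstack([cv2.resize(a[190:310,140:260],None,fx=3.3,fy=3.3),cv2.resize(b[80:200,250:370],None,fx=3.3,fy=3.3)])[:,:,::-1])
E
```

```text
t17.57 pos [469.7 181.6 289.6] target [ 482.6 -224.3  290. ] tilt [ 0. -0. -1.] jaw 1.476 shift cm [-5.120e+00 -4.028e+01 -3.000e-02]  turn -0.000 F [-0.4  1.  -1. ] op 0.344
```

View pics/k9.png

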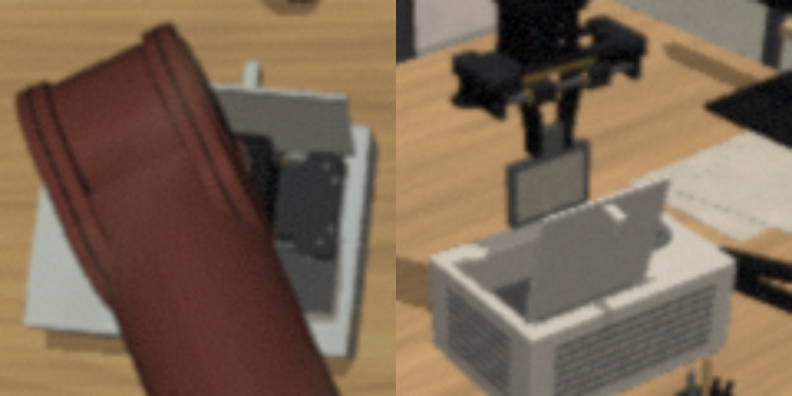

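{"api": "carry_out", "payload": {"commands": [[[0, -0.4, 0], 0], [[-0.1, -0.8, 0], 0], [[-0.2, -1.2, 0], 0], [[-0.2, -1.6, 0], 0], [[-0.2, -1.9, 0], 0], [[-0.2, -1.9, 0], 0], [[-0.2, -1.9, 0], 0], [[-0.3, -1.9, 0], 0]]}}

```text
time: 18.33
position: [472.5, 62.4, 289.8]
tcp_rot: [-0.0, 0.048, 0.999, 0.0]
wrist_force: [0.7, 0.3, -0.8]
opening: 0.347
```

{"api": "carry_out", "payload": {"commands": [[[-0.3, -2.1, 0], 0], [[-0.3, -2.1, 0], 0], [[-0.3, -2.1, 0], 0], [[-0.3, -2.1, 0], 0], [[-0.3, -2.1, 0], 0], [[-0.3, -2.1, 0], 0], [[-0.3, -2.1, 0], 0], [[-0.3, -2.1, 0], 0]]}}

```text
time: 19.0
position: [480.0, -107.2, 289.9]
tcp_rot: [0.0, 0.048, 0.999, 0.0]
wrist_force: [0.7, 0.4, -1.5]
opening: 0.34
```

{"api": "carry_out", "payload": {"commands": [[[-0.3, -1.9, 0], 0], [[-0.2, -1.9, 0], 0], [[-0.2, -1.9, 0], 0], [[-0.2, -1.9, 0], 0], [[-0.2, -1.6, 0], 0], [[-0.1, -1.2, 0], 0], [[0, -0.8, 0], 0], [[0, -0.4, 0], 0]]}}

```text
time: 19.67
position: [480.7, -223.4, 289.8]
tcp_rot: [-0.0, 0.049, 0.999, -0.0]
wrist_force: [-0.7, 0.7, -0.6]
opening: 0.343
```

```bash
python3 - <<'E'
from h import *
go([482.6,-224.3,260],np.pi/2+YAW)
E
```

```text
t19.67 pos [ 480.7 -223.4  289.8] target [ 482.6 -224.3  260. ] tilt [ 0. -0. -1.] jaw 1.473 shift cm [-0.19 -0.07  2.98]  turn -0.003 F [-0.7  0.7 -0.6] op 0.343
```

{"api": "carry_out", "payload": {"commands": [[[-0.1, 0, 0], 0], [[-0.1, 0, 0], 0], [[0, 0, 0], 0], [[0, 0, 0], 0], [[0, 0, 0], 0], [[0, 0, 0], 0], [[0, 0, 0], 0], [[0, 0, 0], 0]]}}

```text
time: 20.33
position: [483.7, -221.4, 289.9]
tcp_rot: [-0.0, 0.047, 0.999, -0.0]
wrist_force: [-0.2, -0.1, -1.2]
opening: 0.344
```

```bash
python3 - <<'E'
from h import *
go([482.6,-224.3,290],np.pi/2+YAW)
b=manip.camera("scene");a=manip.camera("top")
cv2.imwrite("pics/e_s.png",b[:,:,::-1]);cv2.imwrite("pics/e_t.png",a[:,:,::-1])
cv2.imwrite("pics/e_c.png",np.hstack([cv2.resize(a[200:310,140:250],None,fx=3.6,fy=3.6),cv2.resize(b[140:270,140:270],None,fx=3.0462,fy=3.0462)])[:,:,::-1])
for n in("scene",):
  print(proj(n,[482,-224,191]),proj(n,[482,-224,279]))
E
```

```text
t20.33 pos [ 483.7 -221.4  289.9] target [ 482.6 -224.3  290. ] tilt [ 0. -0. -1.] jaw 1.476 shift cm [ 0.08 -0.3  -0.01]  turn -0.000 F [-0.2 -0.1 -1.2] op 0.344
[196.38893004 188.35795184] [192.90106386 163.55288371]
```

View pics/e_s.png

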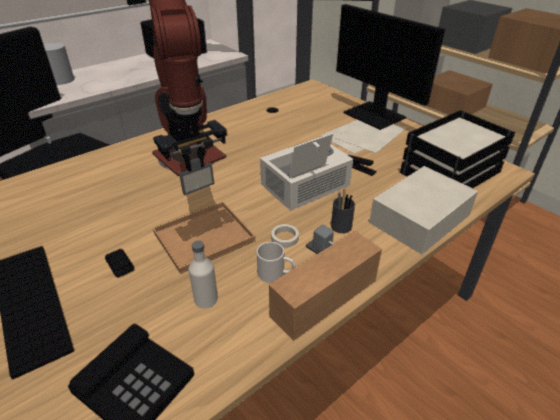

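View pics/e_c.png

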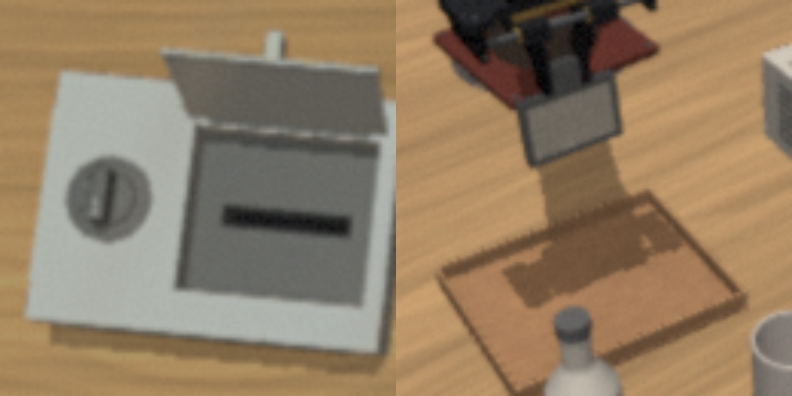

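View pics/e_t.png

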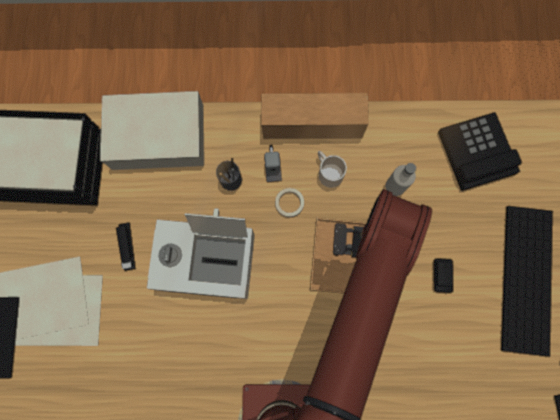

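```bash
python3 - <<'E'
from h import *
a=cv2.imread("pics/e_t.png")
cv2.imwrite("pics/kz.png",cv2.resize(a[235:275,150:190],None,fx=14,fy=14,interpolation=cv2.INTER_CUBIC))
for v in (0,.15,.3):
  for e in(-21,21):
    p=loc(e*np.cos(v),85-e*np.sin(v),164);print(v,e,(proj("top",p)-[150,235]+.5)*14)
E
```

```text
0 -21 [225.8045782  367.73713105]
0 21 [254.73506931 157.31402384]
0.15 -21 [210.27548975 365.07477049]
0.15 21 [270.18266451 159.93994605]
0.3 -21 [195.42687363 360.09746988]
0.3 21 [284.9652843  164.85786305]
```

View pics/kz.png

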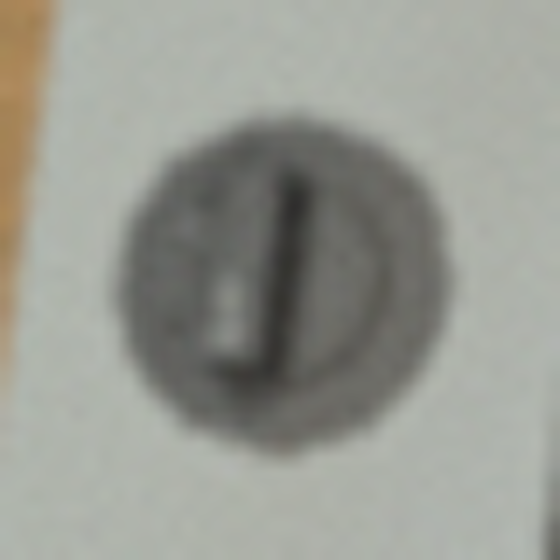

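The knob's dark side edge runs from (293,175) to (270,370), a slope of 0.12. Off predicts 0.14 and 0.15 rad would give 0.29, so the knob is at its stop. The flap is upright and the slot is empty. The filter hangs upright over the lid and no bystander has moved. Handing in.

```bash
python3 - <<'E'
from station import manip
print(manip.finish_job()); s=manip.sense();print(s["time"],s["position"],s["opening"])
E
```

```text
the job is handed in; nothing more can be done
None
the job is handed in; nothing more can be done
```

The job is handed in, at about 20 s of the 72 s allowed. I gripped the fan knob and turned it anticlockwise to its stop. Then I lifted the flap by its fin to about 1.7 rad and drew the filter out by its tab. The arm is still holding the filter over the box lid.

Last checks before handing in:
- **Knob:** the top picture shows it at about 0 rad, with the white line at the front. The wrist read 0.4 Nm against the stop while I turned it.
- **Flap and slot:** the flap is standing open and the slot is empty.
- **Filter:** the gripper opening is 30 mm, which matches the tab. The filter is upright, with its underside about 190 mm above the desk. The tool is about 3 mm from the lid centre I measured.
- **Bystanders:** none appear to have moved in the pictures, judged by eye rather than measured.

Two small disagreements came up. The gripper was still closing on the knob when I began turning it, and it ended 0.045 rad past square; the pictures taken after release showed the knob was fine. The finish call gave no verdict.

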